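Line up the hand stamps by size on their strip

ROBOT

A 6-joint arm with a two-finger parallel gripper is mounted at the origin on the work surface. World frame = base frame: x ahead of the robot, y to its left, z up, the work surface at z = 0. Lengths are in mm, angles in rad, forces in N, time in s.
With the tool pointing down it reaches from about 350 to 850 mm from the base axis. Payload 8.1 kg.
Tool frame: the origin (TCP) lies on the centre line of the jaws, within the pads' length; the fingertips stand 14 mm ahead of it and the grasp point (between the pads) lies 5 mm behind it; z points along the fingers, y is the line along which they close (so a half turn about z gives the same grasp; the last joint's range is limited). The gripper opens to 93 mm and grips with 3 to 60 N. Pads are 15 mm wide; open, the fingers measure 128 mm over their backs; the gripper's body (75 mm by 188 mm) begins 65 mm behind the grasp point.
Start: joints at [-1.419, 0.13, 1.488, -0, 1.523, -0.085], TCP at [140.776, -583.256, 196.335] pointing down, gripper open.
Joint ranges: [-2.96, 2.96], [-0.89, 2.26], [0.02, 2.5], [-1.34, 4.48], [0, 2.73], [-2.66, 2.66]. Speed limits (rad/s): [2.39, 2.39, 2.79, 3.14, 3.14, 3.14].

INTERFACE

Orientations are given as a unit quaternion [w, x, y, z].
In Python, from cell import manip, imaging gives the robot as it stands. The module is installed in compiled form; this text tells all that it offers.
- The arm moves only by the tool drive_tool, never from a script. Its argument "series" is a list of rows, each a list of 5 numbers: the finger opening in cm, from 0 to 9.3, then the shift along the tool's x, y, z in cm, then the turn about the tool's z in degrees. In form: [[jaw, x, y, z, roll], ...]. A call has 1 to 12 rows; each row is the pose to reach, as a shift and turn from the pose commanded when the call began, along the tool's axes at that moment; what a row does not reach only later rows make up. A row lasts 1/10 s, in which the tool goes at most 50 mm and 8.59 degrees, less where a joint would pass 70% of its speed; a pose out of reach is approached as far as the arm can. A call with a gripper value outside its range is refused whole. The fingers move at their own pace and stop on an object; "force" is the grip in N (left out, the last holds). Time passes only in rows, so rows that repeat a pose let the fingers close. It gives the time, the measured TCP pose, the force, the opening and the grip force at its end, in the units of the state.
- manip.get_state(): the state, without advancing time (a new reading comes with each control period).
- imaging.camera(name): name is "side" or "top" or "wrist"; returns a dict with "image" (400x640x3 uint8, red, green, blue), "intrinsics" (3x3 intrinsics, pixels), "T" (4x4, takes a point from camera to world coordinates); the wrist camera has in their place "tool_from_camera" (4x4, takes a point from camera to tool coordinates, whose origin is the TCP and whose axes are the flange's). Camera axes: x right, y down, z forward; pixel columns grow to the right and rows downward; lengths in mm; the calibration is good to about 2 mm. A picture is of the moment at which its call begins: read the wrist's pose just before it. There is no depth.
- manip.job_done(): hands the job in; it is judged then, once.
The state is a dict: "time": time; "joints": joint angles; "joint_velocities": joint speeds; "effort": joint torques, N m; "ee_pos": TCP position; "tcp_rot": TCP orientation; "contact_force": force on the tool from outside, world axes, zero at the start; "ft_torque": the same for the moment, N m; "grip_width": finger opening in mm; "gripper_force": force on a finger pad.
Only numpy, scipy, OpenCV 4.12 (cv2) and the standard library are available. Lean on these libraries where they do the work, as an engineer would, in place of code of your own. Each camera call takes 0.05 s, during which the arm holds its last target. There are 200 camera calls.

TASK

Put the four hand stamps away on the wooden strip, one upright on the middle of each round mark, in order of size: the largest on the mark next to the yellow tin, then smaller and smaller, so that the smallest is next to the white bottle. Do not tip any stamp over, and leave the tin and the bottle standing where they are.

Things in the scene. Friction and masses are not known exactly. Their poses are not given: they have to be found in the camera images.
- stamp_a: loose hand stamp, the smallest of four: upright, round bright steel foot 30 mm in diameter and 14 mm thick, a narrow neck, then a round black handle 24 mm in diameter from 32 mm up to 70 mm, narrower at the top; 76 mm tall in all. Origin: centre of the foot's underside; z up along the handle. Stands on the table top (z = 0) at the start.
- stamp_b: loose hand stamp, the second smallest of four: upright, round bright steel foot 39 mm in diameter and 14 mm thick, a narrow neck, then a round black handle 24 mm in diameter from 32 mm up to 78 mm, narrower at the top; 84 mm tall in all. Origin: centre of the foot's underside; z up along the handle. Stands on the table top (z = 0) at the start.
- stamp_c: loose hand stamp, the second largest of four: upright, round bright steel foot 48 mm in diameter and 14 mm thick, a narrow neck, then a round black handle 24 mm in diameter from 32 mm up to 86 mm, narrower at the top; 92 mm tall in all. Origin: centre of the foot's underside; z up along the handle. Stands on the table top (z = 0) at the start.
- stamp_d: loose hand stamp, the largest of four: upright, round bright steel foot 58 mm in diameter and 14 mm thick, a narrow neck, then a round black handle 24 mm in diameter from 32 mm up to 94 mm, narrower at the top; 100 mm tall in all. Origin: centre of the foot's underside; z up along the handle. Stands on the table top (z = 0) at the start.
- mark_1: one of four identical round dark marks, 66 mm in diameter, fixed in a straight row 75 mm apart on a pale wooden strip 312 x 80 x 12 mm on the table; number 1 along the row (not shown on it). Origin: centre of its underside, 12 mm above the table; it is 3 mm thick, so its top is 15 mm above the table. Its y axis runs along the row, from mark 4 to mark 1; x across the row.
- mark_2: one of four identical round dark marks, 66 mm in diameter, fixed in a straight row 75 mm apart on a pale wooden strip 312 x 80 x 12 mm on the table; number 2 along the row (not shown on it). Origin: centre of its underside, 12 mm above the table; it is 3 mm thick, so its top is 15 mm above the table. Its y axis runs along the row, from mark 4 to mark 1; x across the row.
- mark_3: one of four identical round dark marks, 66 mm in diameter, fixed in a straight row 75 mm apart on a pale wooden strip 312 x 80 x 12 mm on the table; number 3 along the row (not shown on it). Origin: centre of its underside, 12 mm above the table; it is 3 mm thick, so its top is 15 mm above the table. Its y axis runs along the row, from mark 4 to mark 1; x across the row.
- mark_4: one of four identical round dark marks, 66 mm in diameter, fixed in a straight row 75 mm apart on a pale wooden strip 312 x 80 x 12 mm on the table; number 4 along the row (not shown on it). Origin: centre of its underside, 12 mm above the table; it is 3 mm thick, so its top is 15 mm above the table. Its y axis runs along the row, from mark 4 to mark 1; x across the row.
- tin: closed yellow tin, round, 70 mm in diameter, 85 mm tall, 0.5 kg, standing loose on the table just past one end of the row of marks, about 88 mm from the last mark's centre; which end changes. It stays where it is. Origin: centre of its underside.
- bottle: white pointed squeeze bottle, 44 mm in diameter, 100 mm tall, standing loose on the table just past the other end of the row of marks. It stays where it is. Origin: centre of its underside.
Not all that is in view belongs to the job. What is shaped like the stamp_c but green or purple is not meant.

How it is judged:
By the outcome, as a careful person would: the job done as asked, in the order asked, and still so for the second after the job is handed in, with the robot touching nothing.
It also fails if it takes over 88 s, if anything falls off the work surface, if the arm or the gripper's body presses on something with over 40 N, if the wrist force passes 120 N, or if a joint passes its speed limit or range.

## Working session

There is one attempt and no reset: what is moved stays moved. The work goes in short steps, Python scripts to look and compute and a tool call to move; the robot and the scene stay as the last step left them, time stands still between calls to the robot, and variables do not carry over. Pictures are saved under pics/ and viewed, at most 14 in all, crops included, and the job is handed in when it is done.

Besides the shell and the picture viewer there is one more tool, called after ">>>" by a JSON object that holds its "name" and its "arguments", one argument or row to a line. drive_tool: Moves the arm, as the interface text tells. Its arguments: {"type":"object","properties":{"series":{"type":"array","items":{"type":"array","items":{"type":"number"}}},"force":{"type":"number"}},"required":["series"]}

```bash
mkdir -p pics
cat > h.py <<'E'
import numpy as np, cv2, pickle
from cell import manip, imaging
from scipy.spatial.transform import Rotation as R
def grab(n):
    s=manip.get_state(); c=imaging.camera(n)
    if n=="wrist":
        q=s["tcp_rot"]; T=np.eye(4); T[:3,:3]=R.from_quat([q[1],q[2],q[3],q[0]]).as_matrix(); T[:3,3]=s["ee_pos"]
        c["T"]=T@np.array(c["tool_from_camera"])
    c["T"]=np.array(c["T"]); c["K"]=np.array(c["intrinsics"]); return c
def save(c,f): cv2.imwrite("pics/"+f,cv2.cvtColor(c["image"],cv2.COLOR_RGB2BGR))
def onplane(c,uv,z):
    uv=np.atleast_2d(np.array(uv,float)); d=np.c_[uv,np.ones(len(uv))]@np.linalg.inv(c["K"]).T@c["T"][:3,:3].T
    o=c["T"][:3,3]; return o+d*((z-o[2])/d[:,2])[:,None]
def proj(c,p):
    p=np.atleast_2d(p); q=(p-c["T"][:3,3])@c["T"][:3,:3]@c["K"].T; return q[:,:2]/q[:,2:]
def tri(c1,u1,c2,u2):
    A=[];b=[]
    rs=[]
    for c,u in((c1,u1),(c2,u2)):
        d=c["T"][:3,:3]@np.linalg.inv(c["K"])@np.array([u[0],u[1],1.]); d/=np.linalg.norm(d); P=np.eye(3)-np.outer(d,d)
        A.append(P); b.append(P@c["T"][:3,3])
    x=np.linalg.lstsq(np.vstack(A),np.hstack(b),rcond=None)[0]
    return x, np.linalg.norm(np.vstack(A)@x-np.hstack(b))
E
python3 - <<'E'
from h import *
np.set_printoptions(precision=3,suppress=True)
D={n:grab(n) for n in("side","top","wrist")}
for n in D: save(D[n],n+"0.png"); print(n,D[n]["T"],D[n]["K"][0,0])
pickle.dump(D,open("d0.pkl","wb")); print(manip.get_state())
E
```

```text
side [[ -0.978  -0.12    0.168 357.662]
 [ -0.206   0.617  -0.76  571.298]
 [ -0.012  -0.778  -0.628 518.309]
 [  0.      0.      0.      1.   ]] 398.6535470628593
top [[  0.007  -0.996   0.088 415.348]
 [ -0.999  -0.011  -0.044  -1.582]
 [  0.044  -0.088  -0.995 885.97 ]
 [  0.      0.      0.      1.   ]] 405.6978969280214
wrist [[   0.235   -0.94    -0.246  207.871]
 [  -0.972   -0.228   -0.057 -566.839]
 [  -0.003    0.252   -0.968  384.255]
 [   0.       0.       0.       1.   ]] 292.5488113838265
{'time': 0.15, 'joints': array([-1.419,  0.131,  1.489, -0.   ,  1.523, -0.085]), 'joint_velocities': array([ 0.   , -0.   , -0.002, -0.001, -0.001, -0.   ]), 'effort': array([  0.   , -56.048, -49.234,   0.077,   0.031,  -0.   ]), 'ee_pos': array([ 140.699, -582.805,  195.543]), 'tcp_rot': array([-0.001,  0.993,  0.118, -0.   ]), 'contact_force': array([0.105, 0.425, 0.847]), 'ft_torque': array([ 0.008, -0.069,  0.009]), 'gripper_force': 0.0, 'grip_width': 92.7841345494999}
```

View pics/top0.png

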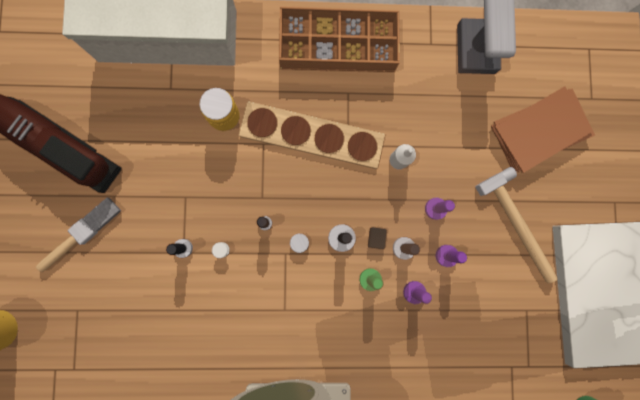

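View pics/side0.png

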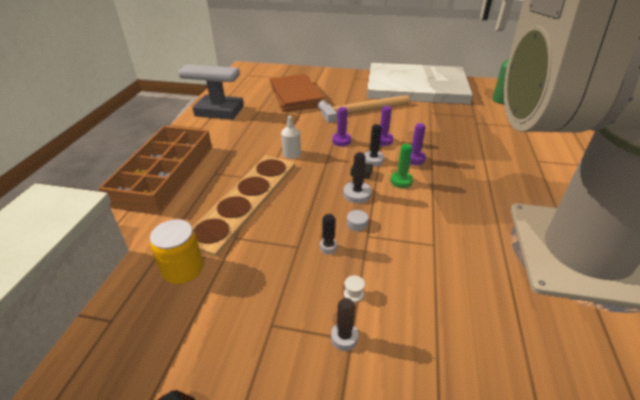

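Top view: the black-handled stamps have feet near (183,249), (264,223), (342,238) and (405,248). The marks run from (262,122) to (363,147), with the tin at (218,108) on the left and the bottle at (405,155) on the right.

Things that could be mistaken for stamps: green (371,280), purple (437,208), (449,256) and (416,293), steel disc (299,243), white knob (220,250), black block (377,238). I'll check the choice in one close crop.

Run:
```python
from h import *
np.set_printoptions(precision=1,suppress=True)
D=pickle.load(open("d0.pkl","rb")); t,s=D["top"],D["side"]
a=cv2.resize(t["image"][195:310,150:470],None,fx=2.5,fy=2.5,interpolation=cv2.INTER_CUBIC)
b=cv2.resize(s["image"][115:355,300:440],None,fx=1.2,fy=1.2,interpolation=cv2.INTER_CUBIC)
cv2.imwrite("pics/crop0.png",np.vstack([a,cv2.copyMakeBorder(b,0,0,0,800-b.shape[1],0)])[:,:,::-1])
# marks: dark brown red
M={}
for n,c in(("top",t),("side",s)):
    hsv=cv2.cvtColor(c["image"],cv2.COLOR_RGB2HSV); 
    print(n,hsv[(122,262) if n=="top" else (231,212)])
    m=((hsv[...,2]<125)&(hsv[...,1]>100)).astype(np.uint8)
    cs,_=cv2.findContours(m,cv2.RETR_EXTERNAL,cv2.CHAIN_APPROX_NONE)
    for k in cs:
        if 150<cv2.contourArea(k)<1500:
            (u,v),ax,an=cv2.fitEllipse(k); x0=(230,390,95,170) if n=="top" else (185,295,150,250)
            if x0[0]<u<x0[1] and x0[2]<v<x0[3]:
                M.setdefault(n,[]).append((u,v)); P=onplane(c,k[:,0,:],15)
                (cc,r)=cv2.minEnclosingCircle(P[:,:2].astype(np.float32)); print(n,(u,v),ax,onplane(c,(u,v),15)[0],2*r)
for p,q in zip(sorted(M["top"]),sorted(M["side"])): print(tri(t,p,s,q))
```

```text
top [ 10 148 105]
top (361.9054260253906, 146.1837158203125) (27.747785568237305, 27.954931259155273) [ 614.1 -132.6   15. ] 64.12641143798828
top (328.6059265136719, 138.30267333984375) (27.618362426757812, 28.050575256347656) [630.4 -59.3  15. ] 64.29041290283203
top (295.2922668457031, 130.47988891601562) (27.513755798339844, 28.041641235351562) [646.5  13.7  15. ] 63.84912109375
top (261.83343505859375, 122.36746215820312) (27.760793685913086, 28.498666763305664) [663.2  86.7  15. ] 64.52686309814453
side [ 10 164 106]
side (208.6344757080078, 241.3349151611328) (29.8089599609375, 53.95512771606445) [654.4 114.5  15. ] 131.50120544433594
side (233.60459899902344, 207.02845764160156) (18.66828727722168, 31.79740333557129) [645.   15.3  15. ] 64.12773895263672
side (253.35000610351562, 186.12646484375) (16.26711082458496, 29.514549255371094) [628.9 -57.7  15. ] 63.8936767578125
side (270.8119812011719, 167.7759552001953) (14.472373008728027, 27.169607162475586) [ 612.5 -130.4   15. ] 63.61903381347656
side (207.5049591064453, 184.63735961914062) (5.638876914978027, 78.82117462158203) [726.4 -44.1  15. ] 245.42941284179688
(array([643. ,  79.4, 115.7]), np.float64(12.136805686491849))
(array([692.4,  21.8, -85. ]), np.float64(27.93028931468047))
(array([664.2, -58.8, -51.2]), np.float64(25.003325813955794))
(array([ 645.4, -138.1,  -48.7]), np.float64(24.073364727814432))
```

View pics/crop0.png

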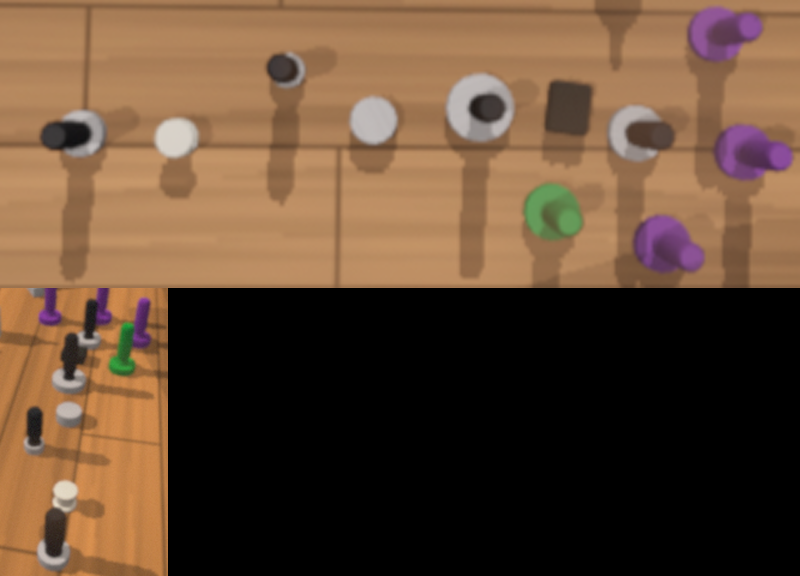

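The crop settles it: black handles on steel feet. Judging by foot width in the top view:
- a: (264,223)
- b: (183,249)
- c: (405,248)
- d: (342,238)

Green, purple, disc, knob and block are not wanted.

Run:
```python
from h import *
np.set_printoptions(precision=1,suppress=True)
D=pickle.load(open("d0.pkl","rb")); t,s=D["top"],D["side"]
mt=[(261.83,122.37),(295.29,130.48),(328.61,138.3),(361.9,146.18)]
ms=[None,(233.6,207.03),(253.35,186.13),(270.81,167.78)]
for i in(1,2,3): print("mark",i,*tri(t,mt[i],s,ms[i]))
roi={"top":dict(a=(252,212,277,234),b=(165,236,195,262),c=(393,236,422,262),d=(328,224,358,254)),
"side":dict(a=(318,210,340,254),b=(330,295,360,350),c=(364,122,386,166),d=(342,150,372,202))}
for k in "abcd":
  top={}
  for n,c in(("top",t),("side",s)):
    x0,y0,x1,y1=roi[n][k]; im=c["image"][y0:y1,x0:x1]; hsv=cv2.cvtColor(im,cv2.COLOR_RGB2HSV)
    foot=((hsv[...,1]<70)&(hsv[...,2]>100)).astype(np.uint8)
    blk=((hsv[...,2]<75)).astype(np.uint8)
    def big(m):
        cs,_=cv2.findContours(m,cv2.RETR_EXTERNAL,cv2.CHAIN_APPROX_NONE); return max(cs,key=cv2.contourArea)[:,0,:]+[x0,y0]
    f=big(foot); h=cv2.convexHull(f)[:,0,:]
    P=onplane(c,h,14); (cc,r)=cv2.minEnclosingCircle(P[:,:2].astype(np.float32))
    b=big(blk); print(k,n,"foot",np.array(cc),2*r, f.min(0),f.max(0),"blk",b.min(0),b.max(0),b.mean(0))
```

```text
mark 1 [646.4  13.6  13.5] 0.6878815224653028
mark 2 [630.2 -59.6  13.5] 0.7536824284322354
mark 3 [ 614.  -133.    13.2] 0.7339982000340969
a top foot [444.8  77.2] 30.474958419799805 [261 216] [271 229] blk [257 217] [268 227] [262.4 222.2]
a side foot [443.9  82.3] 36.3011474609375 [320 239] [336 253] blk [323 215] [334 245] [328.4 230. ]
b top foot [390.3 248. ] 40.467384338378906 [175 239] [192 257] blk [167 244] [185 254] [175.8 248.7]
b side foot [389.1 253.3] 42.78938674926758 [331 325] [357 349] blk [338 300] [354 338] [345.4 318.5]Traceback (most recent call last):
  File "<stdin>", line 19, in <module>
  File "<stdin>", line 16, in big
ValueError: max() iterable argument is empty
```

>>> {"name": "drive_tool", "arguments": {
  "series": [
    [9.3, 0, 0, -6, 0],
    [9.3, 46.7, -48.7, -6, 0],
    [9.3, 46.7, -48.7, -6, 0],
    [9.3, 46.7, -48.7, -6, 0],
    [9.3, 46.7, -48.7, -6, 0],
    [9.3, 46.7, -48.7, -6, 0],
    [9.3, 46.7, -48.7, -6, 0],
    [9.3, 46.7, -48.7, -6, 0],
    [9.3, 46.7, -48.7, -6, 0],
    [9.3, 46.7, -48.7, -6, 0],
    [9.3, 46.7, -48.7, -6, 0],
    [9.3, 46.7, -48.7, -6, 0]
  ]
}}

```text
time: 1.35
ee_pos: [418.2, -106.1, 254.6]
tcp_rot: [0.0, 0.993, 0.118, 0.0]
contact_force: [1.2, -1.0, 0.2]
grip_width: 92.9
gripper_force: 0.0
```

>>> {"name": "drive_tool", "arguments": {
  "series": [
    [9.3, 0, -20, 0, 0],
    [9.3, 0, -20, 0, 0],
    [9.3, 0, -20, 0, 0],
    [9.3, 0, -20, 0, 0],
    [9.3, 0, -20, 0, 0],
    [9.3, 0, -20, 0, 0],
    [9.3, 0, -20, 0, 0],
    [9.3, 0, -20, 0, 0]
  ]
}}

```text
time: 2.15
ee_pos: [371.1, 85.0, 254.3]
tcp_rot: [0.0, 0.993, 0.117, -0.0]
contact_force: [0.0, 0.2, -0.3]
grip_width: 93.0
gripper_force: 0.0
```

Run:
```python
from h import *
c=grab("wrist"); save(c,"w1.png"); pickle.dump(c,open("w1.pkl","wb"))
```

>>> {"name": "drive_tool", "arguments": {
  "series": [
    [9.3, 12, 10, 0, 0],
    [9.3, 12, 10, 0, 0],
    [9.3, 12, 10, 0, 0],
    [9.3, 12, 10, 0, 0],
    [9.3, 12, 10, 0, 0],
    [9.3, 12, 10, 0, 0]
  ]
}}

```text
time: 2.8
ee_pos: [510.3, 16.7, 254.5]
tcp_rot: [-0.0, 0.993, 0.117, -0.0]
contact_force: [0.1, 0.9, 0.2]
grip_width: 93.0
gripper_force: 0.0
```

Run:
```python
from h import *
c=grab("wrist"); save(c,"w2.png"); pickle.dump(c,open("w2.pkl","wb"))
a=pickle.load(open("w1.pkl","rb"))["image"]
v=np.vstack([a,c["image"]])[...,::-1]; cv2.imwrite("pics/w12.png",cv2.resize(v,(480,600),interpolation=cv2.INTER_AREA))
```

```text
(no output)
```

View pics/w12.png

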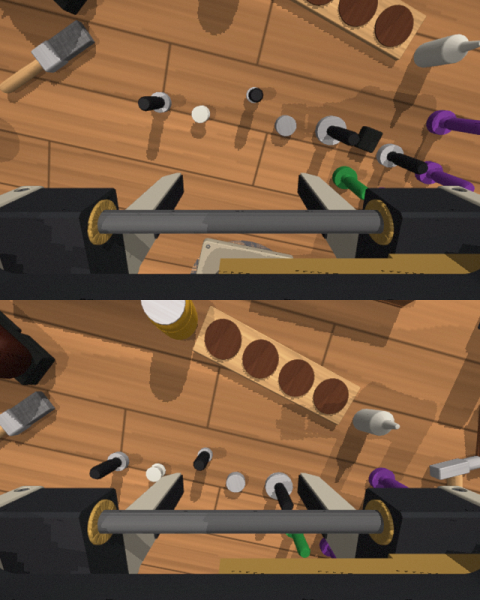

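Stacked wrist views (half scale; full-resolution pixels here). In w1 the feet are a ≈ (340,126), b ≈ (212,136), d ≈ (440,173) and c ≈ (520,207). w2 shows all four marks, from ≈ (295,53) to (440,128), with the tin at the left end and the bottle at the right.

Run:
```python
from h import *
np.set_printoptions(precision=1,suppress=True)
D=pickle.load(open("d0.pkl","rb")); t,s=D["top"],D["side"]; w1=pickle.load(open("w1.pkl","rb")); w2=pickle.load(open("w2.pkl","rb"))
mt=[(261.83,122.37),(295.29,130.48),(328.61,138.3),(361.9,146.18)]
hsv=cv2.cvtColor(w2["image"],cv2.COLOR_RGB2HSV); m=((hsv[...,2]<125)&(hsv[...,1]>100)).astype(np.uint8)
cs,_=cv2.findContours(m,cv2.RETR_EXTERNAL,cv2.CHAIN_APPROX_NONE)
E=[cv2.fitEllipse(k)[0] for k in cs if 1000<cv2.contourArea(k)<4000]
E=sorted(e for e in E if 250<e[0]<470 and e[1]<170); print(E)
for p,q in zip(mt,E): print("mark tri",*tri(t,p,w2,q),"w2@15",onplane(w2,q,15)[0])
seed={"top":dict(a=(252,212,277,234),b=(165,236,195,262),c=(393,236,422,262),d=(328,224,358,254)),
"w1":dict(a=(322,110,358,142),b=(180,118,234,156),c=(500,185,545,228),d=(415,150,470,198)),
"w2":dict(a=(250,195,290,232),b=(130,198,176,232),d=(345,220,395,268))}
for k in "abcd":
  C={}
  for n,c in(("top",t),("w1",w1),("w2",w2)):
    if k not in seed[n]: continue
    x0,y0,x1,y1=seed[n][k]; h=cv2.cvtColor(c["image"][y0:y1,x0:x1],cv2.COLOR_RGB2HSV)
    f=((h[...,1]<65)&(h[...,2]>95)).astype(np.uint8)
    cs,_=cv2.findContours(f,cv2.RETR_EXTERNAL,cv2.CHAIN_APPROX_NONE)
    if not cs: continue
    q=max(cs,key=cv2.contourArea)[:,0,:]+[x0,y0]; hu=cv2.convexHull(q)[:,0,:]
    P=onplane(c,hu,14); cc,r=cv2.minEnclosingCircle(P[:,:2].astype(np.float32))
    C[n]=proj(c,[cc[0],cc[1],14])[0]; print(k,n,np.array(cc),2*r)
  if "w1" in C and "top" in C: print("  tri",*tri(t,C["top"],w1,C["w1"]))
```

```text
[(297.0015563964844, 51.916969299316406), (346.8827209472656, 78.38724517822266), (394.70452880859375, 103.7294692993164), (440.35308837890625, 128.7473907470703)]
mark tri [664.   86.8  11.8] 0.4317050754429894 w2@15 [663.3  86.1  15. ]
mark tri [646.9  13.3  14.5] 0.6172374703284476 w2@15 [647.  13.  15.]
mark tri [630.4 -59.5  16.4] 0.5393994552010777 w2@15 [630.8 -60.   15. ]
mark tri [ 613.6 -132.3   17. ] 0.10864469240552976 w2@15 [ 613.7 -133.    15. ]
a top [444.7  76.5] 29.127811431884766
a w1 [443.8  78.6] 28.635610580444336
a w2 [446.6  75.2] 30.109806060791016
  tri [444.5  77.8   0.4] 0.8333412655851383
b top [390.3 248. ] 40.4093017578125
b w1 [389.5 246.9] 40.72178268432617
b w2 [391.6 245.7] 44.11299133300781
  tri [390.  246.9  15.7] 0.9388026747012387
c top [ 392.7 -223.1] 49.386390686035156
c w1 [ 392.9 -220.6] 53.660892486572266
  tri [ 392.5 -224.4    8.9] 0.09754123996116171
d top [414.2 -88.3] 59.05656814575195
d w1 [413.4 -87.3] 60.3790397644043
d w2 [415.8 -88.3] 61.523136138916016
  tri [413.8 -88.4  11.6] 0.6973819602911074
```

>>> {"name": "drive_tool", "arguments": {
  "series": [
    [6, -11.8, 8, 5, -64],
    [6, -11.8, 8, 5, -64],
    [6, -11.8, 8, 5, -64],
    [6, -11.8, 8, 5, -64],
    [6, -11.8, 8, 5, -64],
    [6, -11.8, 8, 5, -64],
    [6, -11.8, 8, 5, -64],
    [6, -11.8, 8, 5, -64],
    [6, -11.8, 8, 5, -64],
    [6, -11.8, 8, 5, -64],
    [6, -11.8, 8, 5, -64]
  ]
}}

```text
time: 3.95
ee_pos: [414.9, -87.9, 204.9]
tcp_rot: [0.0, 0.78, 0.626, 0.0]
contact_force: [0.1, 0.3, -0.4]
grip_width: 60.5
gripper_force: 0.0
```

```bash
cat > go.py <<'E'
import sys; from h import *
s=manip.get_state(); q=s["tcp_rot"]; Rm=R.from_quat([q[1],q[2],q[3],q[0]]).as_matrix()
print(s["time"],np.round(s["ee_pos"],1),"yang %.1f"%np.degrees(np.arctan2(Rm[1,1],Rm[0,1])),"tilt",np.round(Rm[:2,2],4),np.round(s["joints"],2),s["grip_width"],s["gripper_force"])
for a in sys.argv[1:]:
    print(a,"cm",np.round(Rm.T@(np.array(eval(a))-s["ee_pos"])/10,2))
E
python3 go.py 414.3,-88.2,65
```

```text
3.95 [414.9 -87.9 204.9] yang -12.5 tilt [ 0.0011 -0.0003] [-0.33 -0.37  1.93  0.    1.58 -0.11] 60.46555078620713 0.0
414.3,-88.2,65 cm [-0.04 -0.06 13.99]
```

>>> {"name": "drive_tool", "arguments": {
  "series": [
    [6, 0, -0.1, 5, 0],
    [6, 0, -0.1, 9, 0],
    [6, 0, -0.1, 12, 0],
    [6, 0, -0.1, 14, 0],
    [6, 0, -0.1, 14, 0],
    [6, 0, -0.1, 14, 0]
  ]
}}

```text
time: 4.55
ee_pos: [413.9, -87.9, 65.0]
tcp_rot: [-0.0, 0.78, 0.626, -0.0]
contact_force: [-0.3, 0.4, 0.3]
grip_width: 59.8
gripper_force: 0.0
```

```bash
python3 go.py 414.3,-88.2,65
python3 - <<'E'
from h import *
save(grab("side"),"s1.png"); a=cv2.imread("pics/s1.png")[100:260,280:440]; b=cv2.imread("pics/s1.png")
save(grab("wrist"),"w3.png"); w=cv2.imread("pics/w3.png")
cv2.imwrite("pics/g1.png",np.hstack([cv2.resize(a,(400,400)),cv2.resize(w,(400,250))[:,:].repeat(1,0) if 0 else cv2.copyMakeBorder(cv2.resize(w,(400,250)),0,150,0,0,0)]))
E
```

```text
4.55 [413.9 -87.9  65. ] yang -12.5 tilt [-0.0003  0.0001] [-0.33 -0.26  2.11  0.    1.3  -0.11] 59.81306621132996 0.0
414.3,-88.2,65 cm [-0.02  0.04 -0.  ]
```

View pics/g1.png

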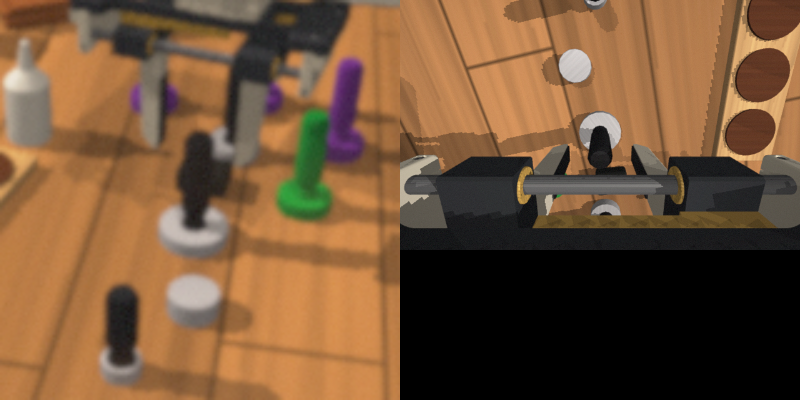

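The fingers seem to stand beyond the handle (towards −y) rather than around it. I'll check by projection before closing.

Run:
```python
from h import *
np.set_printoptions(precision=1,suppress=True)
s=manip.get_state(); p=s["ee_pos"]; print(p)
c=grab("wrist"); sd=grab("side"); tp=grab("top"); save(tp,"t2.png")
y=np.array([.976,-.217,0]); 
Q=np.array([[p[0],p[1],100],[p[0],p[1],14],[p[0],p[1],51],p-[0,0,14]+y*30,p-[0,0,14]-y*30])
print("wrist",proj(c,Q)); print("side",proj(sd,Q)); print("top",proj(tp,Q)); print(np.array(c["tool_from_camera"]))
a=cv2.imread("pics/t2.png")[180:300,250:450]; b=cv2.imread("pics/w3.png")[180:360,180:460]
cv2.imwrite("pics/g2.png",np.vstack([cv2.resize(a,(480,288)),cv2.resize(b,(480,308))]))
```

```text
[415.2 -88.4  66.3]
wrist [[321.6 251.8]
 [321.  210.2]
 [321.2 224.1]
 [362.2 224.7]
 [280.1 224.6]]
side [[358.6 154.4]
 [356.2 189.6]
 [357.2 175. ]
 [343.3 171.1]
 [371.5 178. ]]
top [[346.  237.1]
 [341.6 237.1]
 [343.4 237.1]
 [346.6 222.9]
 [340.2 251.4]]
[[   0.    -1.    -0.3   69.4]
 [   1.     0.    -0.    -0.6]
 [   0.    -0.3    1.  -188.8]
 [   0.     0.     0.     1. ]]
```

View pics/g2.png

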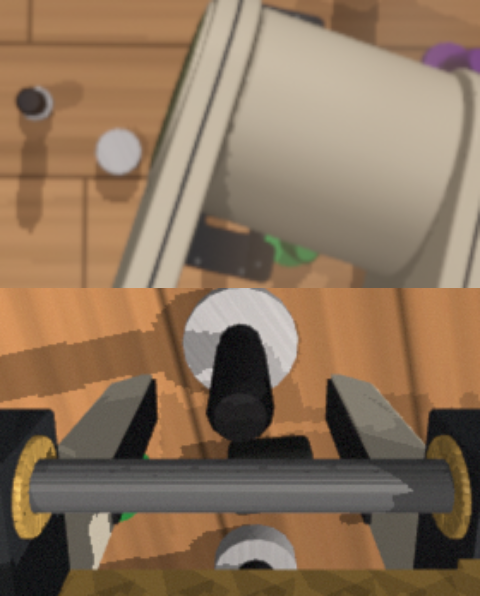

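Run:
```python
from h import *
a=cv2.imread("pics/s1.png")[90:210,300:420].copy(); b=cv2.imread("pics/w3.png")[180:330,245:395]
a=cv2.resize(a,(400,400),interpolation=cv2.INTER_CUBIC);b=cv2.resize(b,(400,400),interpolation=cv2.INTER_CUBIC)
for u,v in((343.3,171.1),(371.5,178)): cv2.circle(a,(int((u-300)*400/120),int((v-90)*400/120)),4,(255,0,0),1)
for u,v in((362.2,224.7),(280.1,224.6)): cv2.circle(b,(int((u-245)*400/150),int((v-180)*400/150)),4,(255,0,0),1)
cv2.imwrite("pics/g3.png",np.hstack([a,b]))
```

```text
(no output)
```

View pics/g3.png

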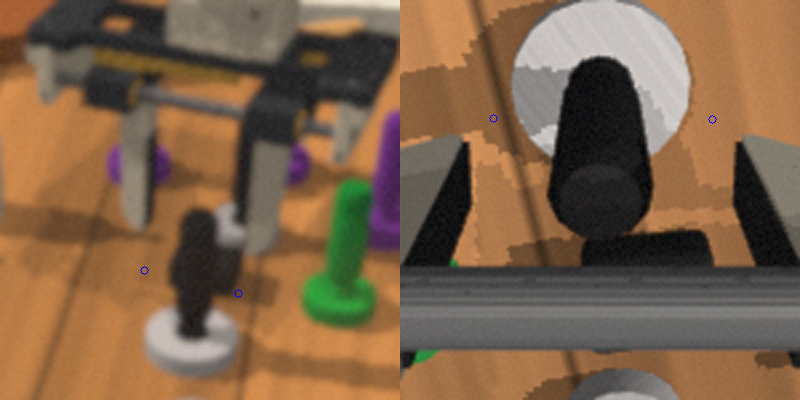

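Run:
```python
from h import *
np.set_printoptions(precision=1,suppress=True)
c=grab("wrist"); s=grab("side")
print(manip.get_state()["ee_pos"])
print(tri(c,(370.6,232.5),s,(345.9,154.5)),tri(c,(270.5,232.5),s,(373.5,162)))
for z in(50,60,70,80,90): print(z,onplane(c,(370.6,232.5),z)[0],onplane(c,(270.5,232.5),z)[0])
```

```text
[414.6 -88.2  65.4]
(array([441.8, -82.7, 100.4]), np.float64(3.718621724101231)) (array([386.4, -72.8,  95.3]), np.float64(2.816616034931561))
50 [ 449.5 -102.9   50. ] [376.8 -86.9  50. ]
60 [448.5 -98.9  60. ] [379.4 -83.6  60. ]
70 [447.5 -94.9  70. ] [381.9 -80.4  70. ]
80 [446.5 -90.8  80. ] [384.5 -77.1  80. ]
90 [445.5 -86.8  90. ] [387.  -73.9  90. ]
```

Triangulating the seen fingertips puts them near z ≈ 90, not the 51 the text implies. Going 25 mm lower is safe either way (still above the foot, body clear of the top), so I'll lower and measure again.

>>> {"name": "drive_tool", "arguments": {
  "series": [
    [6, 0, 0, 1, 0],
    [6, 0, 0, 2, 0],
    [6, 0, 0, 2.5, 0],
    [6, 0, 0, 2.5, 0],
    [6, 0, 0, 2.5, 0]
  ]
}}

```text
time: 5.4
ee_pos: [413.6, -87.9, 39.1]
tcp_rot: [-0.0, 0.78, 0.626, -0.0]
contact_force: [-0.7, -0.8, 0.5]
grip_width: 60.2
gripper_force: 0.0
```

Run:
```python
from h import *
np.set_printoptions(precision=1,suppress=True)
c=grab("wrist"); s=grab("side"); p=manip.get_state()["ee_pos"]; print(p,manip.get_state()["contact_force"]); save(s,"s4.png"); save(c,"w4.png")
pickle.dump((c,s),open("p4.pkl","wb"))
y=np.array([.976,-.217,0]); Q=[p-[0,0,14]+y*30,p-[0,0,14]-y*30,p+[0,0,23]+y*30,p+[0,0,23]-y*30]
a=cv2.resize(cv2.imread("pics/s4.png")[90:210,300:420],(400,400),interpolation=cv2.INTER_CUBIC)
b=cv2.resize(cv2.imread("pics/w4.png")[150:300,245:395],(400,400),interpolation=cv2.INTER_CUBIC)
for im,cc,o,k in((a,s,(300,90),120),(b,c,(245,150),150)):
  for (u,v),col in zip(proj(cc,np.array(Q)),[(255,0,0)]*2+[(0,255,0)]*2): cv2.circle(im,(int((u-o[0])*400/k),int((v-o[1])*400/k)),4,col,1)
cv2.imwrite("pics/g4.png",np.hstack([a,b]))
```

```text
[414.2 -88.1  39.7] [-0.6 -0.4  0.7]
```

View pics/g4.png

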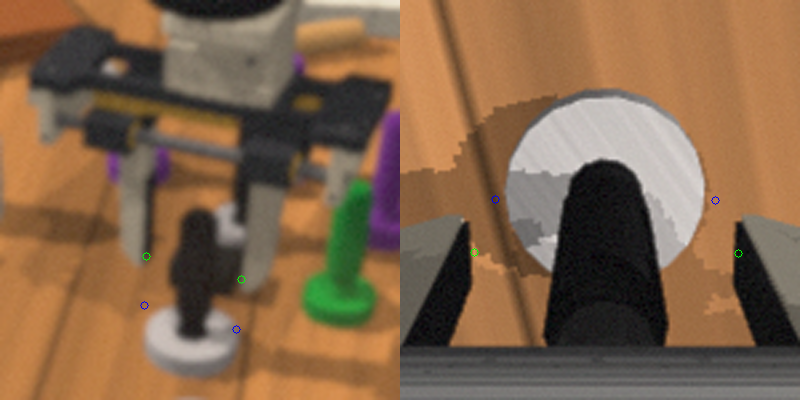

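The green rings (tips at TCP+23) match both views and the blue ones (text) don't. The fingertips are therefore about 37 mm higher than stated, and I'll use tip z ≈ TCP z + 23. Going slightly lower, then gripping.

>>> {"name": "drive_tool", "arguments": {
  "series": [
    [6, 0, 0, 0.6, 0],
    [6, 0, 0, 0.6, 0],
    [2, 0, 0, 0.6, 0],
    [2, 0, 0, 0.6, 0],
    [2, 0, 0, 0.6, 0],
    [2, 0, 0, 0.6, 0],
    [2, 0, 0, 0.6, 0],
    [2, 0, 0, 0.6, 0]
  ],
  "force": 25
}}

```text
time: 6.3
ee_pos: [414.0, -88.0, 33.5]
tcp_rot: [0.0, 0.78, 0.626, 0.0]
contact_force: [1.4, 1.0, 0.2]
grip_width: 23.7
gripper_force: 25.0
```

>>> {"name": "drive_tool", "arguments": {
  "series": [
    [2, 0, 0, -0.5, 0],
    [2, 0, 0, -1, 0],
    [2, 0, 0, -2, 0],
    [2, 0, 0, -4, 0],
    [2, 0, 0, -7, 0],
    [2, 0, 0, -10, 0],
    [2, 0, 0, -13, 0],
    [2, 0, 0, -13, 0],
    [2, 0, 0, -13, 0]
  ]
}}

```text
time: 7.2
ee_pos: [414.3, -88.1, 163.9]
tcp_rot: [0.001, 0.78, 0.626, 0.0]
contact_force: [-0.3, 0.0, -4.6]
grip_width: 23.5
gripper_force: 25.0
```

```bash
python3 - <<'E'
from h import *
s=grab("side"); w=grab("wrist"); pickle.dump((w,s),open("p5.pkl","wb"))
cv2.imwrite("pics/g5.png",np.hstack([s["image"][30:280,250:500],w["image"][100:350,200:450]])[...,::-1])
E
python3 go.py 663.3,86.6,180
```

```text
7.3 [412.9 -87.6 161.8] yang -12.4 tilt [-0.0023  0.0008] [-0.33 -0.35  2.    0.    1.5  -0.11] 23.59568715587882 24.998317502177088
663.3,86.6,180 cm [22.41 20.69 -1.86]
```

View pics/g5.png

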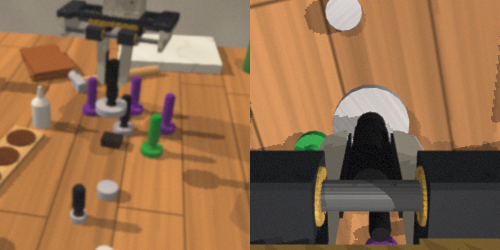

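Held (4.6 N weight) and upright. Carrying it to mark 1 beside the tin.

>>> {"name": "drive_tool", "arguments": {
  "series": [
    [2, 1.5, 1.4, 0, 0],
    [2, 4, 3.6, 0, 0],
    [2, 6.5, 6, 0, 0],
    [2, 9, 8.3, 0, 0],
    [2, 11.5, 10.6, 0, 0],
    [2, 14, 12.9, 0, 0],
    [2, 16.5, 15.2, 0, 0],
    [2, 19, 17.4, 0, 0],
    [2, 21, 19.2, 0, 0],
    [2, 22.5, 20.5, 0, 0],
    [2, 22.5, 20.5, 0, 0],
    [2, 22.5, 20.5, 0, 0]
  ]
}}

```text
time: 8.5
ee_pos: [661.2, 87.6, 160.8]
tcp_rot: [-0.001, 0.779, 0.627, -0.002]
contact_force: [0.7, -0.8, -4.5]
grip_width: 23.5
gripper_force: 25.0
```

```bash
python3 go.py 663.1,86.9,50
python3 - <<'E'
from h import *
np.set_printoptions(precision=1,suppress=True)
print(np.mean([ (grab("side"),manip.get_state()["ee_pos"])[1] for _ in range(8)],0))
E
```

```text
8.5 [661.2  87.6 160.8] yang -12.4 tilt [-0.0043 -0.0005] [ 0.05  0.33  1.32 -0.    1.49  0.27] 23.472282553793736 24.996323824161664
663.1,86.9,50 cm [-1.000e-02  2.500e-01  1.108e+01]
[661.9  87.1 163. ]
```

>>> {"name": "drive_tool", "arguments": {
  "series": [
    [2, 0, 0.1, 3, 0],
    [2, 0, 0.1, 6, 0],
    [2, 0, 0.1, 8.5, 0],
    [2, 0, 0.1, 10, 0],
    [2, 0, 0.1, 10.8, 0],
    [2, 0, 0.1, 11.2, 0],
    [2, 0, 0.1, 11.3, 0],
    [2, 0, 0.1, 11.4, 0],
    [2, 0, 0.1, 11.4, 0],
    [2, 0, 0.1, 11.4, 0]
  ]
}}

```text
time: 9.9
ee_pos: [664.2, 87.4, 50.5]
tcp_rot: [0.0, 0.78, 0.626, 0.001]
contact_force: [0.4, -0.2, -3.9]
grip_width: 23.4
gripper_force: 25.0
```

Run:
```python
from h import *
np.set_printoptions(precision=1,suppress=True)
L=[]
for _ in range(4):
    w=grab("wrist"); s=manip.get_state(); L.append(np.r_[s["ee_pos"],s["contact_force"]])
print(np.mean(L,0))
s=grab("side"); cv2.imwrite("pics/g6.png",np.hstack([s["image"][100:300,120:320],w["image"][100:300,220:420]])[...,::-1].repeat(2,0).repeat(2,1))
```

```text
[663.8  87.4  50.    0.2   0.5  -4.2]
```

View pics/g6.png

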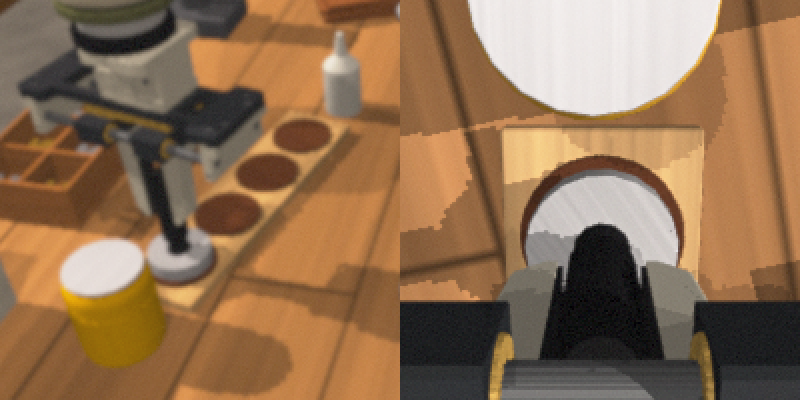

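Well centred on mark 1 and about 1 mm above it. Lowering the rest of the way, then releasing.

>>> {"name": "drive_tool", "arguments": {
  "series": [
    [2, -0.05, -0.05, 0.05, 0],
    [2, -0.05, -0.05, 0.1, 0],
    [2, -0.05, -0.05, 0.13, 0],
    [2, -0.05, -0.05, 0.15, 0],
    [2, -0.05, -0.05, 0.15, 0]
  ]
}}

```text
time: 10.65
ee_pos: [663.1, 87.0, 48.7]
tcp_rot: [0.0, 0.78, 0.626, 0.0]
contact_force: [-3.1, -1.0, 4.4]
grip_width: 23.5
gripper_force: 25.0
```

>>> {"name": "drive_tool", "arguments": {
  "series": [
    [4.5, 0, 0, 0, 0],
    [4.5, 0, 0, 0, 0],
    [4.5, 0, 0, 0, 0],
    [4.5, 0, 0, 0, 0],
    [4.5, 0, 0, -2, 0],
    [4.5, 0, 0, -5, 0],
    [4.5, 0, 0, -9, 0],
    [4.5, 0, 0, -13, 0],
    [4.5, 0, 0, -13, 0],
    [4.5, 0, 0, -13, 0]
  ]
}}

```text
time: 11.65
ee_pos: [664.1, 87.1, 179.9]
tcp_rot: [0.001, 0.78, 0.626, 0.001]
contact_force: [0.2, 0.3, -1.2]
grip_width: 44.9
gripper_force: 0.0
```

```bash
python3 go.py 392.8,-222.3,180 390.3,247.5,180 444.8,77.2,180
```

```text
11.65 [664.1  87.1 179.9] yang -12.4 tilt [0.0036 0.0002] [0.05 0.32 1.3  0.   1.52 0.27] 44.90992327707351 0.0
392.8,-222.3,180 cm [-36.06 -19.84  -0.11]
390.3,247.5,180 cm [  9.77 -30.19  -0.11]
444.8,77.2,180 cm [ -5.69 -21.21  -0.09]
```

>>> {"name": "drive_tool", "arguments": {
  "series": [
    [6, -36.1, -19.8, 0, 0],
    [6, -36.1, -19.8, 0, 0],
    [6, -36.1, -19.8, 0, 0],
    [6, -36.1, -19.8, 0, 0],
    [6, -36.1, -19.8, 0, 0],
    [6, -36.1, -19.8, 0, 0],
    [6, -36.1, -19.8, 0, 0],
    [6, -36.1, -19.8, 0, 0],
    [6, -36.1, -19.8, 0, 0],
    [6, -36.1, -19.8, 0, 0],
    [6, -36.1, -19.8, 0, 0],
    [6, -36.1, -19.8, 0, 0]
  ]
}}

```text
time: 12.85
ee_pos: [392.6, -221.6, 177.4]
tcp_rot: [-0.001, 0.779, 0.627, 0.0]
contact_force: [-1.1, 0.4, 0.1]
grip_width: 59.7
gripper_force: 0.0
```

```bash
cat > foot.py <<'E'
import sys; from h import *
np.set_printoptions(precision=1,suppress=True)
x,y,z,r=map(float,sys.argv[1:5]); L=[]
for _ in range(4):
    c=grab("wrist"); u,v=proj(c,[x,y,z])[0]; m=np.zeros((400,640),np.uint8); cv2.circle(m,(int(u),int(v)),int(292/(c["T"][2,3]-z)*r*1.35),1,-1)
    h=cv2.cvtColor(c["image"],cv2.COLOR_RGB2HSV); f=m*((h[...,1]<65)&(h[...,2]>95)).astype(np.uint8); f[264:]=0
    q=max(cv2.findContours(f,cv2.RETR_EXTERNAL,cv2.CHAIN_APPROX_NONE)[0],key=cv2.contourArea); P=onplane(c,cv2.convexHull(q)[:,0,:],z)[:,:2]
    cc,rr=cv2.minEnclosingCircle(P.astype(np.float32)); L.append([*cc,2*rr,*manip.get_state()["ee_pos"]])
print("foot x,y,dia, tcp",np.mean(L,0)); save(c,f"f{int(manip.get_state()['time']*100)}.png")
E
python3 foot.py 392.8 -223 14 24; python3 go.py
```

```text
foot x,y,dia, tcp [ 392.4 -224.6   48.4  392.6 -221.8  177.7]
13.05 [ 392.5 -222.   177.8] yang -12.3 tilt [-0.0002  0.0003] [-0.63 -0.28  1.91  0.    1.51 -0.41] 59.90386033428773 0.0
```

>>> {"name": "drive_tool", "arguments": {
  "series": [
    [6, -0.2, 0, 5, 0],
    [6, -0.2, 0, 9, 0],
    [6, -0.2, 0, 12, 0],
    [6, -0.2, 0, 14, 0],
    [6, -0.2, 0, 15, 0],
    [6, -0.2, 0, 15, 0],
    [2, -0.2, 0, 15, 0],
    [2, -0.2, 0, 15, 0],
    [2, -0.2, 0, 15, 0],
    [2, -0.2, 0, 15, 0],
    [2, -0.2, 0, 15, 0],
    [2, -0.2, 0, 15, 0]
  ],
  "force": 25
}}

```text
time: 14.25
ee_pos: [391.8, -225.1, 28.4]
tcp_rot: [0.0, 0.78, 0.626, 0.0]
contact_force: [0.2, -0.2, 1.4]
grip_width: 23.8
gripper_force: 25.0
```

```bash
python3 foot.py 392.8 -223.5 14 24
```

```text
foot x,y,dia, tcp [ 391.  -231.3   64.3  391.8 -225.1   28.3]
```

>>> {"name": "drive_tool", "arguments": {
  "series": [
    [2, 0, 0, -0.5, 0],
    [2, 0, 0, -1, 0],
    [2, 0, 0, -2, 0],
    [2, 0, 0, -4, 0],
    [2, 0, 0, -7, 0],
    [2, 0, 0, -10, 0],
    [2, 0, 0, -13, 0],
    [2, 0, 0, -14, 0],
    [2, 0, 0, -14, 0],
    [2, 0, 0, -14, 0]
  ]
}}

```text
time: 15.45
ee_pos: [390.9, -224.5, 166.7]
tcp_rot: [-0.001, 0.78, 0.626, -0.0]
contact_force: [-0.5, 0.7, -2.6]
grip_width: 23.5
gripper_force: 25.0
```

```bash
python3 go.py 646.8,13.5,180
```

```text
15.45 [ 390.9 -224.5  166.7] yang -12.4 tilt [-0.0012  0.0008] [-0.64 -0.27  1.92 -0.    1.49 -0.42] 23.534742851245575 24.961556824855506
646.8,13.5,180 cm [28.75 19.86 -1.34]
```

>>> {"name": "drive_tool", "arguments": {
  "series": [
    [2, 1.5, 1, 0, 0],
    [2, 4.4, 3, 0, 0],
    [2, 7.3, 5, 0, 0],
    [2, 10.2, 7, 0, 0],
    [2, 13.1, 9, 0, 0],
    [2, 16, 11, 0, 0],
    [2, 19, 13, 0, 0],
    [2, 22, 15.2, 0, 0],
    [2, 25, 17.2, 0, 0],
    [2, 27.5, 19, 0, 0],
    [2, 28.7, 19.8, 0, 0],
    [2, 28.7, 19.8, 0, 0]
  ]
}}

```text
time: 16.65
ee_pos: [646.0, 14.6, 164.6]
tcp_rot: [-0.002, 0.779, 0.627, -0.002]
contact_force: [-0.9, 0.1, -2.9]
grip_width: 23.2
gripper_force: 25.0
```

>>> {"name": "drive_tool", "arguments": {
  "series": [
    [2, 0, 0, 3, 0],
    [2, 0, 0, 6, 0],
    [2, 0, 0, 9, 0],
    [2, 0, 0, 11, 0],
    [2, 0, 0, 11.8, 0],
    [2, 0, 0, 12.1, 0],
    [2, 0, 0, 12.1, 0],
    [2, 0, 0, 12.1, 0]
  ]
}}

```text
time: 17.45
ee_pos: [647.6, 12.5, 48.5]
tcp_rot: [0.001, 0.78, 0.626, 0.001]
contact_force: [0.1, 0.1, -1.2]
grip_width: 23.5
gripper_force: 25.0
```

```bash
cat > fm.py <<'E'
import sys; from h import *
np.set_printoptions(precision=1,suppress=True)
mx,my,r=map(float,sys.argv[1:4]); L=[]
for _ in range(4): c=grab("wrist"); s=manip.get_state(); L.append(np.r_[s["ee_pos"],s["contact_force"]])
print(np.mean(L,0))
u,v=map(int,proj(c,[mx,my,20])[0]); im=c["image"].copy()
for p,rr,col in(((mx,my,15),33,(0,255,0)),((mx,my,30),r,(255,0,255))):
    th=np.linspace(0,6.28,60); q=proj(c,np.c_[p[0]+rr*np.cos(th),p[1]+rr*np.sin(th),np.full(60,p[2])])
    cv2.polylines(im,[q.round().astype(np.int32)],True,col,1)
im=im[max(v-75,0):v+75,u-100:u+100]; cv2.imwrite("pics/"+sys.argv[4],cv2.resize(im,None,fx=2.5,fy=2.5)[...,::-1])
E
python3 fm.py 646.8 13.5 24 m2.png
```

```text
[647.6  12.7  48.5  -0.    0.1  -2. ]
```

View pics/m2.png

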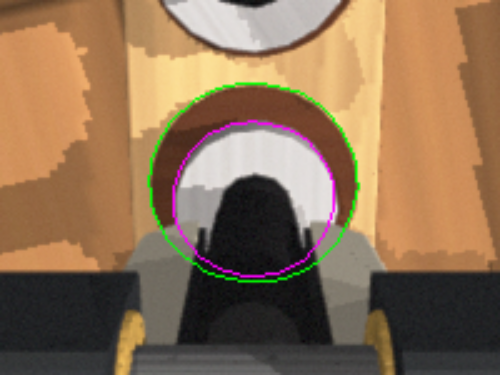

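Green follows the mark. The foot sits about 1 mm too far in +x, so I'll correct that, lower and release.

>>> {"name": "drive_tool", "arguments": {
  "series": [
    [2, 0, -0.1, 0.15, 0],
    [2, 0, -0.1, 0.3, 0],
    [2, 0, -0.1, 0.4, 0],
    [2, 0, -0.1, 0.48, 0],
    [2, 0, -0.1, 0.54, 0],
    [2, 0, -0.1, 0.54, 0],
    [2, 0, -0.1, 0.54, 0]
  ]
}}

```text
time: 18.35
ee_pos: [646.0, 13.0, 43.1]
tcp_rot: [0.0, 0.78, 0.626, 0.0]
contact_force: [-4.2, -0.3, 9.5]
grip_width: 23.6
gripper_force: 25.0
```

```bash
python3 go.py
```

```text
18.35 [646.   13.   43.1] yang -12.4 tilt [ 0.0008 -0.0001] [-0.06  0.37  1.5  -0.    1.28  0.16] 23.552560365931296 25.004403901984915
```

>>> {"name": "drive_tool", "arguments": {
  "series": [
    [4.5, 0, 0, 0, 0],
    [4.5, 0, 0, 0, 0],
    [4.5, 0, 0, 0, 0],
    [4.5, 0, 0, 0, 0],
    [4.5, 0, 0, -2, 0],
    [4.5, 0, 0, -5, 0],
    [4.5, 0, 0, -9, 0],
    [4.5, 0, 0, -13, 0],
    [4.5, 0, 0, -13.5, 0],
    [4.5, 0, 0, -13.5, 0]
  ]
}}

```text
time: 19.35
ee_pos: [647.0, 12.9, 178.9]
tcp_rot: [0.001, 0.78, 0.626, 0.002]
contact_force: [1.2, -0.2, 0.4]
grip_width: 45.2
gripper_force: 0.0
```

>>> {"name": "drive_tool", "arguments": {
  "series": [
    [6, 17.4, -30, 0, 0],
    [6, 17.4, -30, 0, 0],
    [6, 17.4, -30, 0, 0],
    [6, 17.4, -30, 0, 0],
    [6, 17.4, -30, 0, 0],
    [6, 17.4, -30, 0, 0],
    [6, 17.4, -30, 0, 0],
    [6, 17.4, -30, 0, 0],
    [6, 17.4, -30, 0, 0],
    [6, 17.4, -30, 0, 0],
    [6, 17.4, -30, 0, 0]
  ]
}}

```text
time: 20.45
ee_pos: [390.7, 246.5, 175.9]
tcp_rot: [0.0, 0.78, 0.626, -0.001]
contact_force: [-0.2, -0.4, 0.1]
grip_width: 59.9
gripper_force: 0.0
```

```bash
python3 foot.py 390.3 247 14 19.5; python3 go.py
```

```text
foot x,y,dia, tcp [389.3 250.   38.7 390.7 246.7 176.2]
20.65 [390.6 246.9 176.4] yang -12.5 tilt [-0.0003 -0.0002] [ 0.45 -0.24  1.88 -0.    1.5   0.67] 59.97009091448187 0.0
```

>>> {"name": "drive_tool", "arguments": {
  "series": [
    [6, 0.2, -0.1, 5, 0],
    [6, 0.2, -0.1, 9, 0],
    [6, 0.2, -0.1, 12, 0],
    [6, 0.2, -0.1, 14.4, 0],
    [6, 0.2, -0.1, 15.4, 0],
    [6, 0.2, -0.1, 15.4, 0],
    [2, 0.2, -0.1, 15.4, 0],
    [2, 0.2, -0.1, 15.4, 0],
    [2, 0.2, -0.1, 15.4, 0],
    [2, 0.2, -0.1, 15.4, 0],
    [2, 0.2, -0.1, 15.4, 0],
    [2, 0.2, -0.1, 15.4, 0]
  ],
  "force": 25
}}

```text
time: 21.85
ee_pos: [389.9, 249.9, 23.1]
tcp_rot: [0.0, 0.78, 0.626, 0.0]
contact_force: [0.3, -0.1, 3.6]
grip_width: 23.5
gripper_force: 25.0
```

```bash
python3 go.py
```

```text
21.85 [389.9 249.9  23.1] yang -12.4 tilt [0.0007 0.0004] [ 0.46 -0.08  2.04  0.    1.19  0.68] 23.469802685829627 24.99893174157478
```

>>> {"name": "drive_tool", "arguments": {
  "series": [
    [2, 0, 0, -0.5, 0],
    [2, 0, 0, -1, 0],
    [2, 0, 0, -2, 0],
    [2, 0, 0, -4, 0],
    [2, 0, 0, -7, 0],
    [2, 0, 0, -10, 0],
    [2, 0, 0, -13, 0],
    [2, 0, 0, -15, 0],
    [2, 0, 0, -15, 0],
    [2, 0, 0, -15, 0]
  ]
}}

```text
time: 22.85
ee_pos: [389.7, 249.7, 172.6]
tcp_rot: [0.0, 0.78, 0.626, 0.0]
contact_force: [-0.0, -0.7, -2.5]
grip_width: 23.7
gripper_force: 25.0
```

```bash
python3 go.py 630.3,-60,180
```

```text
22.85 [389.7 249.7 172.6] yang -12.4 tilt [0.0007 0.0004] [ 0.46 -0.24  1.89  0.    1.49  0.68] 23.715436880799867 24.996220733737573
630.3,-60,180 cm [-25.06  30.17  -0.73]
```

>>> {"name": "drive_tool", "arguments": {
  "series": [
    [2, -1.3, 1.5, 0, 0],
    [2, -3.8, 4.5, 0, 0],
    [2, -6.3, 7.5, 0, 0],
    [2, -9, 10.7, 0, 0],
    [2, -11.6, 13.9, 0, 0],
    [2, -14.2, 17, 0, 0],
    [2, -16.8, 20.2, 0, 0],
    [2, -19.4, 23.3, 0, 0],
    [2, -22, 26.4, 0, 0],
    [2, -24, 28.8, 0, 0],
    [2, -25.1, 30.1, 0, 0],
    [2, -25.1, 30.1, 0, 0]
  ]
}}

```text
time: 24.05
ee_pos: [628.9, -62.3, 169.5]
tcp_rot: [-0.001, 0.78, 0.625, -0.001]
contact_force: [-0.0, 0.6, -1.6]
grip_width: 23.5
gripper_force: 25.0
```

>>> {"name": "drive_tool", "arguments": {
  "series": [
    [2, 0, 0, 3, 0],
    [2, 0, 0, 6, 0],
    [2, 0, 0, 9, 0],
    [2, 0, 0, 11.5, 0],
    [2, 0, 0, 12.8, 0],
    [2, 0, 0, 13.1, 0],
    [2, 0, 0, 13.1, 0],
    [2, 0, 0, 13.1, 0]
  ]
}}

```text
time: 24.85
ee_pos: [630.6, -60.2, 43.2]
tcp_rot: [0.001, 0.779, 0.626, 0.001]
contact_force: [0.4, -0.3, -1.6]
grip_width: 23.5
gripper_force: 25.0
```

```bash
python3 fm.py 630.5 -59.6 19.5 m3.png
```

```text
[630.6 -60.4  43.2  -0.2   0.2  -2. ]
```

View pics/m3.png

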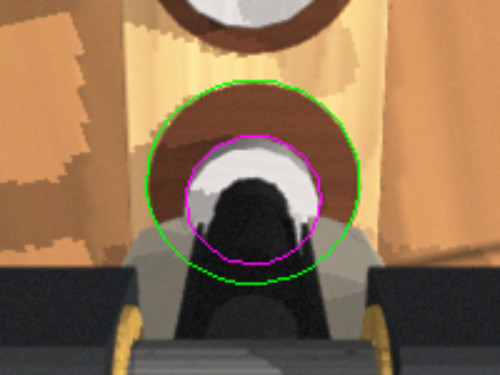

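Foot is about 1.2 mm short in tool x; correcting, lowering and releasing.

>>> {"name": "drive_tool", "arguments": {
  "series": [
    [2, 0.15, 0, 0.15, 0],
    [2, 0.15, 0, 0.3, 0],
    [2, 0.15, 0, 0.4, 0],
    [2, 0.15, 0, 0.48, 0],
    [2, 0.15, 0, 0.54, 0],
    [2, 0.15, 0, 0.54, 0],
    [2, 0.15, 0, 0.54, 0]
  ]
}}

```text
time: 25.75
ee_pos: [630.0, -58.7, 38.0]
tcp_rot: [0.0, 0.779, 0.626, 0.0]
contact_force: [-6.1, 2.0, 12.4]
grip_width: 23.3
gripper_force: 25.0
```

>>> {"name": "drive_tool", "arguments": {
  "series": [
    [4.5, 0, 0, 0, 0],
    [4.5, 0, 0, 0, 0],
    [4.5, 0, 0, 0, 0],
    [4.5, 0, 0, 0, 0],
    [4.5, 0, 0, -2, 0],
    [4.5, 0, 0, -5, 0],
    [4.5, 0, 0, -9, 0],
    [4.5, 0, 0, -13, 0],
    [4.5, 0, 0, -13.5, 0],
    [4.5, 0, 0, -13.5, 0]
  ]
}}

```text
time: 26.75
ee_pos: [631.2, -59.0, 173.4]
tcp_rot: [0.002, 0.78, 0.626, 0.001]
contact_force: [0.2, 0.4, -0.2]
grip_width: 45.2
gripper_force: 0.0
```

```bash
python3 go.py 444.7,77.2,180
```

```text
26.75 [631.2 -59.  173.4] yang -12.4 tilt [ 0.004  -0.0007] [-0.17  0.23  1.42  0.    1.49  0.04] 45.17796810969277 0.0
444.7,77.2,180 cm [  9.29 -21.14  -0.74]
```

>>> {"name": "drive_tool", "arguments": {
  "series": [
    [6, 9.3, -21, 0, 0],
    [6, 9.3, -21, 0, 0],
    [6, 9.3, -21, 0, 0],
    [6, 9.3, -21, 0, 0],
    [6, 9.3, -21, 0, 0],
    [6, 9.3, -21, 0, 0],
    [6, 9.3, -21, 0, 0],
    [6, 9.3, -21, 0, 0]
  ]
}}

```text
time: 27.55
ee_pos: [444.9, 76.8, 170.3]
tcp_rot: [-0.0, 0.78, 0.626, -0.001]
contact_force: [-0.2, 1.0, -0.9]
grip_width: 59.8
gripper_force: 0.0
```

```bash
python3 foot.py 444.7 77.2 14 15; python3 go.py
```

```text
foot x,y,dia, tcp [444.1  77.5  29.7 445.1  76.6 170.6]
27.75 [445.1  76.7 170.8] yang -12.5 tilt [-0.0008 -0.0001] [ 0.06 -0.27  1.92 -0.    1.5   0.28] 59.62059089463052 0.0
```

>>> {"name": "drive_tool", "arguments": {
  "series": [
    [6, 0.05, -0.05, 5, 0],
    [6, 0.05, -0.05, 9, 0],
    [6, 0.05, -0.05, 12, 0],
    [6, 0.05, -0.05, 14.4, 0],
    [6, 0.05, -0.05, 15.3, 0],
    [6, 0.05, -0.05, 15.3, 0],
    [2, 0.05, -0.05, 15.3, 0],
    [2, 0.05, -0.05, 15.3, 0],
    [2, 0.05, -0.05, 15.3, 0],
    [2, 0.05, -0.05, 15.3, 0],
    [2, 0.05, -0.05, 15.3, 0],
    [2, 0.05, -0.05, 15.3, 0]
  ],
  "force": 25
}}

```text
time: 28.95
ee_pos: [444.8, 77.9, 18.6]
tcp_rot: [0.0, 0.779, 0.626, 0.0]
contact_force: [0.0, 0.0, 2.5]
grip_width: 23.5
gripper_force: 25.0
```

```bash
python3 go.py
```

```text
28.95 [444.8  77.9  18.6] yang -12.4 tilt [0.0009 0.0001] [ 0.06 -0.11  2.07 -0.    1.18  0.28] 23.50965432157247 25.000288555165753
```

>>> {"name": "drive_tool", "arguments": {
  "series": [
    [2, 0, 0, -0.5, 0],
    [2, 0, 0, -1, 0],
    [2, 0, 0, -2, 0],
    [2, 0, 0, -4, 0],
    [2, 0, 0, -7, 0],
    [2, 0, 0, -10, 0],
    [2, 0, 0, -13, 0],
    [2, 0, 0, -15, 0],
    [2, 0, 0, -15, 0],
    [2, 0, 0, -15, 0]
  ]
}}

```text
time: 29.95
ee_pos: [444.5, 77.9, 168.3]
tcp_rot: [0.0, 0.78, 0.626, 0.0]
contact_force: [-0.6, 0.2, -1.2]
grip_width: 23.6
gripper_force: 25.0
```

```bash
python3 go.py 613.8,-132.8,170
```

```text
29.95 [444.5  77.9 168.3] yang -12.4 tilt [0.0009 0.0001] [ 0.06 -0.27  1.92  0.    1.49  0.28] 23.583856632048743 24.999343071249314
613.8,-132.8,170 cm [-16.93  21.07  -0.16]
```

>>> {"name": "drive_tool", "arguments": {
  "series": [
    [2, -1, 1.3, 0, 0],
    [2, -3, 3.8, 0, 0],
    [2, -5, 6.3, 0, 0],
    [2, -7, 8.8, 0, 0],
    [2, -9, 11.3, 0, 0],
    [2, -11, 13.8, 0, 0],
    [2, -13, 16.3, 0, 0],
    [2, -15, 18.7, 0, 0],
    [2, -16.3, 20.3, 0, 0],
    [2, -16.9, 21, 0, 0],
    [2, -16.9, 21, 0, 0],
    [2, -16.9, 21, 0, 0]
  ]
}}

```text
time: 31.15
ee_pos: [612.3, -132.0, 167.1]
tcp_rot: [-0.001, 0.78, 0.626, -0.0]
contact_force: [-0.2, 0.2, -0.3]
grip_width: 23.5
gripper_force: 25.0
```

>>> {"name": "drive_tool", "arguments": {
  "series": [
    [2, 0, 0, 3, 0],
    [2, 0, 0, 6, 0],
    [2, 0, 0, 9, 0],
    [2, 0, 0, 11.5, 0],
    [2, 0, 0, 12.8, 0],
    [2, 0, 0, 13.1, 0],
    [2, 0, 0, 13.1, 0],
    [2, 0, 0, 13.1, 0]
  ]
}}

```text
time: 31.95
ee_pos: [614.3, -132.6, 39.1]
tcp_rot: [0.001, 0.779, 0.627, 0.001]
contact_force: [1.3, -0.4, -0.6]
grip_width: 23.8
gripper_force: 25.0
```

```bash
python3 fm.py 613.8 -132.8 15 m4.png
```

```text
[ 614.2 -132.7   38.9   -0.2   -0.1   -0.8]
```

View pics/m4.png

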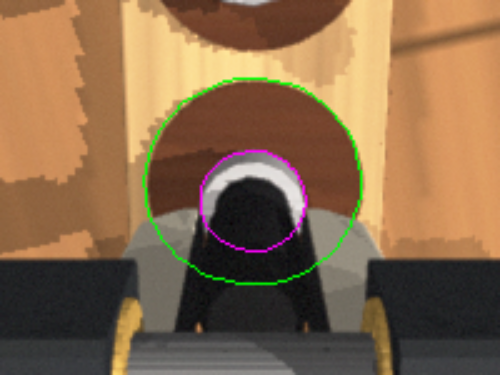

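Foot looks about 1.5 mm short in tool x; correcting, lowering and releasing.

>>> {"name": "drive_tool", "arguments": {
  "series": [
    [2, 0.15, 0, 0.15, 0],
    [2, 0.15, 0, 0.3, 0],
    [2, 0.15, 0, 0.4, 0],
    [2, 0.15, 0, 0.48, 0],
    [2, 0.15, 0, 0.54, 0],
    [2, 0.15, 0, 0.54, 0],
    [2, 0.15, 0, 0.54, 0]
  ]
}}

```text
time: 32.85
ee_pos: [613.7, -130.9, 33.6]
tcp_rot: [0.0, 0.779, 0.626, 0.0]
contact_force: [-6.3, 2.3, 12.7]
grip_width: 23.5
gripper_force: 25.0
```

>>> {"name": "drive_tool", "arguments": {
  "series": [
    [4.5, 0, 0, 0, 0],
    [4.5, 0, 0, 0, 0],
    [4.5, 0, 0, 0, 0],
    [4.5, 0, 0, 0, 0],
    [4.5, 0, 0, -2, 0],
    [4.5, 0, 0, -5, 0],
    [4.5, 0, 0, -9, 0],
    [4.5, 0, 0, -13, 0],
    [4.5, 0, 0, -13.5, 0],
    [4.5, 0, 0, -13.5, 0]
  ]
}}

```text
time: 33.85
ee_pos: [614.7, -131.3, 169.0]
tcp_rot: [0.002, 0.78, 0.626, 0.001]
contact_force: [-0.5, -0.1, -1.1]
grip_width: 44.7
gripper_force: 0.0
```

>>> {"name": "drive_tool", "arguments": {
  "series": [
    [6, 8, -24, -3, 0],
    [6, 8, -24, -3, 0],
    [6, 8, -24, -3, 0],
    [6, 8, -24, -3, 0],
    [6, 8, -24, -3, 0],
    [6, 8, -24, -3, 0],
    [6, 8, -24, -3, 0],
    [6, 8, -24, -3, 0]
  ]
}}

```text
time: 34.65
ee_pos: [396.4, -1.4, 195.8]
tcp_rot: [-0.0, 0.78, 0.626, -0.0]
contact_force: [0.6, 0.3, 0.8]
grip_width: 59.7
gripper_force: 0.0
```

Run:
```python
from h import *
np.set_printoptions(precision=1,suppress=True)
t=grab("top"); s=grab("side")
M=dict(d=(663.3,86.6,29),c=(646.8,13.5,24),b=(630.5,-59.6,19.5),a=(613.8,-132.8,15))
for n,c in(("top",t),("side",s)):
  for k,(x,y,r) in M.items():
    th=np.linspace(0,6.28,40); q=proj(c,np.c_[x+1.25*r*np.cos(th),y+1.25*r*np.sin(th),np.full(40,27)])
    m=np.zeros((400,640),np.uint8); cv2.fillPoly(m,[q.astype(np.int32)],1)
    h=cv2.cvtColor(c["image"],cv2.COLOR_RGB2HSV); f=m*((h[...,1]<70)&(h[...,2]>95)).astype(np.uint8)
    cs=cv2.findContours(f,cv2.RETR_EXTERNAL,cv2.CHAIN_APPROX_NONE)[0]
    if not cs: print(n,k,"none"); continue
    P=onplane(c,cv2.convexHull(max(cs,key=cv2.contourArea))[:,0],29)[:,:2]; cc,rr=cv2.minEnclosingCircle(P.astype(np.float32)); print(n,k,np.array(cc)-[x,y],2*rr)
a=cv2.resize(t["image"][70:190,190:430],(800,400)); b=cv2.resize(s["image"][90:270,130:310],(200,200))
cv2.imwrite("pics/end.png",np.vstack([a,cv2.copyMakeBorder(b,0,0,0,600,0)])[...,::-1])
```

```text
top d [-1.  -0.7] 60.00271224975586
top c [-0.9  0.4] 49.77884292602539
top b [-1.8  1.4] 40.32261276245117
top a [-2.7  2.2] 31.519800186157227
side d [-5.   3.1] 68.72822570800781
side c [-1.6  4.4] 55.98335266113281
side b [-1.9  5. ] 44.41653823852539
side a [-1.9  6. ] 31.713125228881836
```

View pics/end.png

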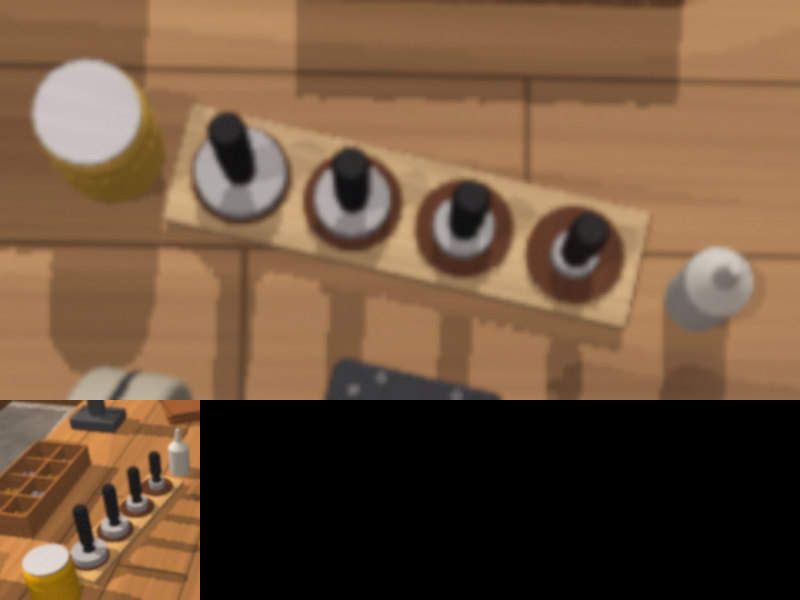

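All four stamps stand upright on their marks in size order, largest by the yellow tin and smallest by the bottle. They are within about 3 mm of centre in the top view, and the gripper is clear.

```bash
python3 -c "
from cell import manip; print(manip.job_done())"
```

```text
the job is handed in; nothing more can be done
None
```

The job is handed in at about 35 s on the robot's clock: all four stamps stand upright on their marks, largest by the yellow tin to smallest by the white bottle, each within about 3 mm of centre in the top view, and the tin and bottle were never touched.

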